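Latch the waste chopper's lid and hold its dial at full speed

TASK

Run the garden-waste chopper at full speed: swing the wire bail up from the front over its closed domed lid until the crossbar has snapped fully home behind the nibs in the two notched ribs on the lid, and only then turn the hold-to-run dial clockwise past its first two clicks to the third. The dial springs back to off when let go, so finish with the gripper still on the dial, holding it steady at the third click; leave the other things on the shelf where they are.

Things in the scene. Friction and masses are not known exactly. Their poses are not given: they have to be found in the camera images.
- chopper: Bench chopper for garden waste, fixed, heavy. Grey motor base 200 (x) x 350 (y) x 78 mm, flat deck 88 mm above the shelf; black battery pack sticks out 47 mm at the back right. Origin under the base's centre on the shelf, x to its back, y to its left; its front (-x) faces the robot within 0.35 rad. Clear bowl with blades and domed lid at x 0, y +80 mm on the deck, dial at x -30, y -100 mm
- lid_notch (a point): Point midway between the two notches on the closed lid, where the crossbar's middle lies when home: chopper x +11, y +80 mm, 274 mm above the shelf; axes as the chopper. Grey domed lid, 152 mm diameter, top 238 mm above the shelf. The black ribs, 12 mm wide, stand 45 mm either side (78 mm clear between them); rib floor 260 mm, back wall 282 mm above the shelf, 5 to 17 mm behind this point
- bail_pivot (a point): Fixed point on the chopper midway between the bail's two pivots: x 0, y +80 mm, 150 mm above the shelf; axes as chopper. The bail turns about this point's y axis
- bail_grip (a point): Middle of the bail's crossbar, inside its black sleeve (16 mm diameter, 60 mm long). The bail is a U of 8 mm steel wire: two legs 170 mm apart, 125 mm from the pivot line to the crossbar's centre line, which runs along the chopper's y. The sleeve clears the dome by 29 mm all the way and passes between the ribs
- bail (a joint): Bail angle (rad): 0 level to the front (lower stop), pi/2 upright over the lid, 1.66 home against the notches' back walls (end stop). Starts at 0.6 to 1.05, stays where it is left; about 2 N at the sleeve moves it. From 1.55 about 5 N push the bar over two sprung nibs (crest at 1.60), which then keep it home
- dial_grip (a point): Centre of the dial's grip bar, on its vertical axis, 110 mm above the shelf. The dial is a black disc, 54 mm diameter, its top 98 mm above the shelf, with an upright bar across it 50 mm long, 12 mm thick, up to 122 mm above the shelf. x along the bar to the end with the white pointer line (off: 0.62 rad anticlockwise from above of the chopper's x), z up; turns with the dial
- dial (a joint): Dial turn (rad), clockwise seen from above: 0 off, clicks at 0.4, 0.8 and 1.2 (third, full speed; growing white dots beside the dial), end stop 1.28. A spring turns it back to 0 from everywhere when let go: 0.09 N m at off, up to 0.19 N m over the humps between clicks (0.2, 0.6, 1.0), 0.16 N m to hold at the third
- weeder: Hand weeder, wooden handle and stainless forked blade, 290 mm long, 34 mm wide, 30 mm high, lying in front of the chopper; origin under its middle, x along it to the fork
- spike: Green plastic lawn edging spike, 230 mm long, 38 mm wide at its head, 26 mm high, lying between the chopper's right end and the scoop; origin under its middle
- scoop: Black plastic soil scoop, 225 mm long with its handle, 76 mm wide, 55 mm high, lying to the right of the chopper; origin under the middle of its length, x towards its mouth
- pot: Terracotta herb pot, rim diameter 112 mm, 105 mm high, standing to the left of the chopper; origin under its centre
- tub: White plant-food tub with a lid, 84 mm diameter, 115 mm high, standing to the left of the chopper, nearer the robot than the pot; origin under its centre

How it is judged:
By the outcome, as a careful person would: the job done as asked, in the order asked, and still so for the second after the job is handed in, while the arm keeps its last pose, push and grip.
It also fails if it takes over 48 s, if anything falls off the work surface, if the arm or the gripper's body presses on something with over 40 N, if the wrist force passes 120 N, or if a joint passes its speed limit or range.

ROBOT

A 7-joint arm with a two-finger parallel gripper is mounted at the origin on the work surface. World frame = base frame: x ahead of the robot, y to its left, z up, the work surface at z = 0. Lengths are in m, angles in rad, forces in N, time in s.
With the tool pointing down it reaches from about 0.4 to 0.875 m from the base axis. Payload 19.3 kg.
Tool frame: the origin (TCP) lies midway between the tips of the shut fingers; the grasp point (between the pads) lies 19 mm behind it; z points along the fingers, y is the line along which they close (so a half turn about z gives the same grasp; the last joint's range is limited). The gripper opens to 85 mm and grips with 20 to 120 N. Pads are 22 mm wide; open, the fingers measure 114 mm over their backs; the gripper's body (76 mm by 85 mm) begins 54 mm behind the grasp point. The pads swing forward as they close: fully open they stand 13 mm farther back than shut.
Start: joints at [-1.358, 0.521, -0.036, 1.599, 0.021, 1.021, -0.113], TCP at [0.174, 0.6, 0.231] pointing down, gripper open.
Joint ranges: [-2.91, 2.91], [-0.3, 2.13], [-1.5, 1.42], [0.17, 2.43], [-1.26, 4.41], [0.16, 1.93], [-2.52, 2.52]. Speed limits (rad/s): [1.89, 1.89, 2.39, 2.39, 3.01, 3.01, 3.01].

INTERFACE

Orientations are given as [roll, pitch, yaw] about the fixed x, y, z axes, in that order (R = Rz(yaw) Ry(pitch) Rx(roll)).
In Python, from workcell import bot gives the robot as it stands.
- The arm moves only by the tool move_arm, never from a script. Its argument "series" is a list of rows, each a list of 3 entries, a list of its own where there are three numbers: the shift along the tool's x, y, z in cm, then the turn, a rotation vector about the tool's x, y, z in rad, then the opening in per cent of the stroke, from 0 (shut) to 100 (fully open). A call has 1 to 20 rows; each row is the pose to reach, as a shift and turn from the pose commanded when the call began, along the tool's axes at that moment; what a row does not reach only later rows make up. A row lasts 1/12 s, in which the tool goes at most 41.7 mm and 7.16 degrees, less where a joint would pass 70% of its speed; a pose out of reach is approached as far as the arm can. A call with a gripper value outside its range is refused whole. The fingers move at their own pace and stop on an object; "squeeze" is the grip in N (left out, the last holds). Time passes only in rows, so rows that repeat a pose let the fingers close. It gives the time, the measured TCP pose, the force, the opening and the grip force at its end, in the units of the state.
- bot.observe(): the state, without advancing time (a new reading comes with each control period).
- bot.grab_frame(name): name is "side" or "top"; returns (picture, depth): 384x512x3 uint8, red, green, blue; 384x512 float32, m along the optical axis (not along the pixel's ray), 0 where there is no reading.
- bot.camera_params(name): a dict with "fovy" (degrees; the focal length in pixels is half the picture's height over the tangent of half this angle, whatever the lens; pixels are square), "cx", "cy" (the principal point, pixels), "R" (3x3) and "t" (3): a world point X has camera coordinates R X + t. Camera axes: x right, y down, z forward; pixel columns grow to the right and rows downward; lengths in m; the calibration is good to about 2 mm. A picture is of the moment at which its call begins. camera_params takes no time and is no camera call.
- bot.job_done(): hands the job in; it is judged then, once.
Trained networks look in the newest picture that a camera, given by its name, has taken for a name from the list of things; names that differ only in an ending like _2 or _b are one class to them, and where a whole thing is asked for, a point or a joint stands for the part that bears it (a point fixed in the world has none). Each returns a list of dicts, best first, with "conf" (0 to 1); they miss things now and then, are a little off and sometimes report something else, mostly with a low value. They report only what shows in the picture. A call takes as long as a camera call.
- bot.find_in(camera, thing): "bbox" ([left, top, right, bottom] in pixels, round what is visible of it).
- bot.trace(camera, thing): "mask" (384x512 bool, what is visible of it) and "bbox" ([left, top, right, bottom] in pixels, round what is visible of it).
The state is a dict: "clock": time; "qpos": joint angles; "qd": joint speeds; "joint_efforts": joint torques, N m; "position": TCP position; "tool_rot": TCP orientation; "force": force on the tool from outside, world axes, zero at the start; "moment": the same for the moment, N m; "grip_width": finger opening in m; "finger_force": force on a finger pad.
Only numpy, scipy, OpenCV 4.12 (cv2) and the standard library are available. Lean on these libraries where they do the work, as an engineer would, in place of code of your own. Each camera call takes 0.05 s, during which the arm holds its last target. There are 200 camera calls.

## Working session

There is one attempt and no reset: what is moved stays moved. The work goes in short steps, Python scripts to look and compute and a tool call to move; the robot and the scene stay as the last step left them, time stands still between calls to the robot, and variables do not carry over. Pictures are saved under pics/ and viewed, at most 10 in all, crops included, and the job is handed in when it is done.

Besides the shell and the picture viewer there is one more tool, called after "Request:" as name(argument=value, ...), one argument or row to a line, values as JSON. move_arm: Moves the arm, as the interface text tells. Its arguments: {"type":"object","properties":{"series":{"type":"array"},"squeeze":{"type":"number"}},"required":["series"]}

```bash
mkdir -p pics; ls; cat > h.py <<'E'
import numpy as np, cv2
from workcell import bot
from scipy.spatial.transform import Rotation as Ro
def cam(n):
    p=bot.camera_params(n); p['f']=192/np.tan(np.radians(p['fovy'])/2); p['R']=np.array(p['R']); p['t']=np.array(p['t']); return p
def cloud(n,d,m=None):
    p=cam(n); v,u=np.where((d>0)&(m if m is not None else True)); z=d[v,u]
    X=np.c_[(u-p['cx'])/p['f']*z,(v-p['cy'])/p['f']*z,z]
    return (X-p['t'])@p['R'],u,v
def proj(n,X):
    p=cam(n); c=np.atleast_2d(X)@p['R'].T+p['t']; return c[:,:2]/c[:,2:]*p['f']+[p['cx'],p['cy']]
E
python3 - <<'E'
from h import *
s=bot.observe(); print({k:np.round(v,3).tolist() for k,v in s.items()})
ims=[]
for n in ['side','top']:
    im,d=bot.grab_frame(n); np.save(f'{n}.npy',d); cv2.imwrite(f'{n}.png',im[:,:,::-1]); ims.append(im)
    p=cam(n); print(n,p['f'],p['cx'],p['cy'],(-p['R'].T@p['t']).round(3),p['R'][2].round(3))
    for t in ['chopper','bail_grip','dial_grip','lid_notch','weeder','spike','scoop','pot','tub']:
        r=bot.trace(n,t)
        for q in r[:2]:
            X,_,_=cloud(n,d,q['mask']); 
            print(t,round(q['conf'],2),np.round(q['bbox']),q['mask'].sum(),np.median(X,0).round(3),X.min(0).round(3),X.max(0).round(3))
            if q is r[0]: np.save(f'm_{n}_{t}.npy',q['mask'])
cv2.imwrite('pics/a.png',cv2.resize(np.vstack(ims),None,fx=.78,fy=.78)[:,:,::-1])
E
```

```text
pics
{'clock': 0.0, 'qpos': [-1.358, 0.522, -0.036, 1.6, 0.021, 1.021, -0.113], 'qd': [0.0, 0.002, -0.001, 0.0, 0.001, -0.001, 0.001], 'joint_efforts': [0.001, -92.711, 1.98, -36.993, 0.018, 0.008, 0.0], 'position': [0.174, 0.6, 0.231], 'tool_rot': [-3.14, 0.0, 2.859], 'force': [-0.571, 0.32, -0.51], 'moment': [0.01, -0.012, -0.014], 'finger_force': 0.0, 'grip_width': 0.085}
side 450.3082672290352 260.903088877224 187.86156784335617 [ 0.302 -0.727  0.895] [ 0.242  0.702 -0.67 ]
chopper 0.88 [204. 110. 321. 274.] 11685 [0.545 0.054 0.089] [ 0.428 -0.112 -0.004] [0.755 0.566 0.285]
bail_grip 0.59 [209. 116. 252. 187.] 493 [0.496 0.14  0.228] [ 0.47   0.068 -0.005] [0.597 0.569 0.256]
dial_grip 0.68 [206. 108. 319. 275.] 11527 [0.545 0.052 0.089] [ 0.431 -0.112 -0.004] [0.735 0.564 0.285]
dial_grip 0.68 [191. 132. 218. 177.] 1004 [0.474 0.321 0.084] [ 0.441  0.14  -0.004] [0.545 0.557 0.249]
lid_notch 0.98 [206. 109. 320. 277.] 11640 [0.545 0.051 0.089] [ 0.428 -0.112 -0.005] [0.754 0.569 0.285]
weeder 0.59 [186. 189. 206. 273.] 723 [0.4   0.062 0.02 ] [ 0.372 -0.036 -0.005] [0.434 0.25
[... 1159 characters left out ...]
 [164. 155. 293. 238.] 8009 [0.545 0.072 0.09 ] [ 0.432 -0.106 -0.007] [0.708 0.29  0.289]
weeder 0.57 [177. 239. 264. 255.] 575 [0.403 0.077 0.02 ] [ 0.375 -0.031 -0.008] [0.433 0.249 0.036]
spike 0.95 [288. 185. 303. 254.] 472 [ 0.48  -0.121  0.016] [ 0.378 -0.139 -0.008] [ 0.602 -0.097  0.034]
scoop 0.64 [308. 197. 337. 265.] 1324 [ 0.483 -0.204  0.005] [ 0.343 -0.261 -0.012] [ 0.568 -0.162  0.061]
pot 0.85 [127. 162. 163. 198.] 1036 [0.618 0.353 0.065] [ 0.553  0.285 -0.003] [0.66  0.394 0.113]
tub 0.86 [127. 202. 158. 238.] 765 [0.48  0.34  0.111] [ 0.444  0.307 -0.01 ] [0.538 0.419 0.124]
tub 0.15 [127. 162. 162. 201.] 1072 [0.618 0.353 0.068] [ 0.553  0.285 -0.003] [0.663 0.394 0.113]
```

View pics/a.png

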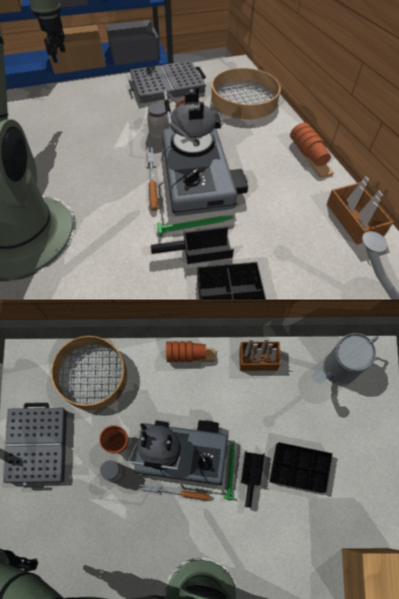

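```bash
python3 - <<'E'
from h import *
T=np.load('top.npy'); S=np.load('side.npy')
P=np.vstack([cloud('top',T)[0],cloud('side',S)[0]])
# deck: z 0.088
m=(abs(P[:,2]-.088)<.006)&(P[:,0]>.4)&(P[:,0]<.8)&(P[:,1]>-.15)&(P[:,1]<.28)
r=cv2.minAreaRect(P[m][:,:2].astype(np.float32)); print('deck rect',r)
for n,D in [('top',T),('side',S)]:
    M=np.load(f'm_{n}_bail_grip.npy'); X,u,v=cloud(n,D,M); 
    X=X[X[:,2]>.15]; print(n,len(X)); 
    Y=X[X[:,2]>X[:,2].max()-.03]; print(np.median(Y,0),Y[Y[:,1].argmin()],Y[Y[:,1].argmax()])
    print('line fit',np.polyfit(Y[:,1],Y[:,0],1))
X=cloud('top',T,np.load('m_top_dial_grip.npy'))[0]
D=X[X[:,2]>.09]; print('dial',np.median(D,0)); B=D[D[:,2]>.112]; print('bar',len(B),B.mean(0),cv2.minAreaRect(B[:,:2].astype(np.float32)))
# top features
for z0,z1 in [(.26,.3)]:
    k=(P[:,2]>z0)&(P[:,2]<z1)&(P[:,0]>.45)&(P[:,0]<.75); print('ribs',k.sum(),P[k].mean(0),P[k].min(0),P[k].max(0))
E
```

```text
deck rect ((0.5538842678070068, 0.07583703845739365), (0.3475446403026581, 0.1969040185213089), 81.47604370117188)
top 339
[0.48661163 0.16866375 0.24934534] [0.48518781 0.0784488  0.23506442] [0.51439505 0.25247191 0.23012121]
line fit [0.14642724 0.46357339]
side 435
[0.4841157  0.15181237 0.24934139] [0.48616129 0.074834   0.23290832] [0.50899098 0.25317707 0.23771941]
line fit [0.14477185 0.46324091]
dial [ 0.51052328 -0.01571416  0.09920604]
bar 68 [ 0.51057266 -0.0174748   0.12032328] ((0.5112879872322083, -0.017540130764245987), (0.04882730171084404, 0.012426689267158508), 25.85481071472168)
ribs 292 [0.57624103 0.15143543 0.2705784 ] [0.54029542 0.09956597 0.26000673] [0.59909915 0.20716685 0.28867322]
```

The picture pair shows the chopper in the middle with its bail raised at an angle in front of the lid. In the top frame the bail is near (200,204) px and the dial near (262,212) px. Deck fit, dial and crossbar agree with the given geometry: chopper origin (0.554, 0.076), yaw ≈ -0.147, bail ≈ 0.86 rad. I'll move the closed fingers to a spot in front of the crossbar.

Request:
move_arm(
  series=[
    [[-9, -8.4, 0], [0, 0, -0.03], 0],
    [[-18, -16.8, 0], [0, 0, -0.07], 0],
    [[-27, -25.3, 0], [0, 0, -0.1], 0],
    [[-36, -33.7, 0], [0, 0, -0.135], 0],
    [[-36, -33.7, 0], [0, 0, -0.135], 0],
    [[-36, -33.7, 0], [0, 0, -0.135], 0],
    [[-36, -33.7, 0], [0, 0, -0.135], 0],
    [[-36, -33.7, 0], [0, 0, -0.135], 0],
    [[-36, -33.7, 0], [0, 0, -0.135], 0],
    [[-36, -33.7, 0], [0, 0, -0.135], 0],
    [[-36, -33.7, 0], [0, 0, -0.135], 0],
    [[-36, -33.7, 0], [0, 0, -0.135], 0],
    [[-36, -33.7, 0], [0, 0, -0.135], 0],
    [[-36, -33.7, 0], [0, 0, -0.135], 0],
    [[-36, -33.7, 0], [0, 0, -0.135], 0],
    [[-36, -33.7, 0], [0, 0, -0.135], 0],
    [[-36, -33.7, 0], [0, 0, -0.135], 0],
  ],
)

```text
clock: 2.42
position: [0.4256, 0.1771, 0.2313]
tool_rot: [3.141, -0.0, 2.996]
force: [0.4, 0.4, -0.6]
grip_width: -0.0001
finger_force: 0.0
```

```bash
cat >> h.py <<'E'
O=np.array([.5539,.0758,0]); C=Ro.from_euler('z',-.147).as_matrix()   # chopper frame
def tochop(X): return (np.asarray(X)-O)@C
def look(f,c0=None,sc=2,u=(140,330),v=(80,290)):
    out=[]
    for n in ['side','top']:
        im,d=bot.grab_frame(n); np.save(f'{n}.npy',d); cv2.imwrite(f'{n}.png',im[:,:,::-1]); out.append(im[v[0]:v[1],u[0]:u[1]])
    cv2.imwrite(f,cv2.resize(np.hstack(out),None,fx=sc,fy=sc,interpolation=cv2.INTER_CUBIC)[:,:,::-1])
def near(lo,hi):
    P=np.vstack([cloud(n,np.load(n+'.npy'))[0] for n in ['side','top']]); Q=tochop(P)
    return Q[((Q>lo)&(Q<hi)).all(1)]
E
python3 - <<'E'
from h import *
look('pics/b.png')
s=bot.observe(); print('tcp chop',tochop(s['position']).round(4),'q7',s['qpos'][-1])
Q=near([-.13,.0,.2],[-.05,.055,.29]); print('wire R',len(Q),np.median(Q,0).round(4))
Q=near([-.13,.105,.2],[-.05,.17,.29]); print('wire L',len(Q),np.median(Q,0).round(4))
Q=near([-.13,.055,.2],[-.05,.105,.29]); print('sleeve',len(Q),np.median(Q,0).round(4),Q.min(0),Q.max(0))
Q=near([-.03,.02,.262],[.05,.14,.3]); print('ribs',len(Q),np.median(Q,0).round(4),Q.min(0),Q.max(0))
E
```

```text
tcp chop [-0.1416  0.0811  0.2313] q7 0.9341909238268655
wire R 214 [-0.0773  0.0419  0.2461]
wire L 94 [-0.0736  0.1598  0.2401]
sleeve 283 [-0.0645  0.0723  0.2172] [-0.1299544   0.05502947  0.20060345] [-0.05008901  0.1049554   0.27742516]
ribs 229 [0.0171 0.0412 0.2719] [-0.01558914  0.02639131  0.26201028] [0.02868216 0.13157541 0.28712558]
```

View pics/b.png

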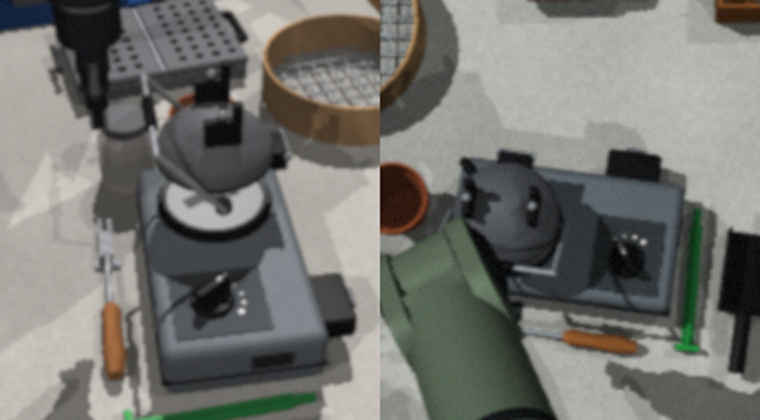

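Side view (left): the closed fingertips at crop (100,115) stand just in front of the bail sleeve at (150,110). The top view (right) shows the crossbar clear of the ribs. The finger edge has about 4 cm of gap left, so I'll push the bail up along its arc to just before the nibs.

Request:
move_arm(
  series=[
    [[-1.5, 0, 0], [0, 0, 0], 0],
    [[-3, 0, 0], [0, 0, 0], 0],
    [[-3.8, 0, 0], [0, 0, 0], 0],
    [[-4.5, 0, 0], [0, 0, 0], 0],
    [[-5.2, 0, -0.5], [0, 0, 0], 0],
    [[-5.9, 0, -0.9], [0, 0, 0], 0],
    [[-6.6, 0, -1.4], [0, 0, 0], 0],
    [[-7.4, 0, -1.75], [0, 0, 0], 0],
    [[-8.2, 0, -2.05], [0, 0, 0], 0],
    [[-8.9, 0, -2.3], [0, 0, 0], 0],
    [[-9.8, 0, -2.5], [0, 0, 0], 0],
    [[-10.7, 0, -2.7], [0, 0, 0], 0],
    [[-11.4, 0, -2.75], [0, 0, 0], 0],
    [[-11.8, 0, -2.75], [0, 0, 0], 0],
    [[-11.8, 0, -2.75], [0, 0, 0], 0],
  ],
)

```text
clock: 3.77
position: [0.5436, 0.1584, 0.2585]
tool_rot: [-3.141, 0.0, 2.993]
force: [0.6, 0.6, -0.6]
grip_width: 0.0001
finger_force: 0.0
```

```bash
python3 - <<'E'
from h import *
look('pics/c.png',sc=3,u=(180,270),v=(90,200))
s=bot.observe(); print('tcp chop',tochop(s['position']).round(4),s['force'])
for lo,hi in [(-.02,.03),(.13,.18)]:
    Q=near([-.13,lo,.17],[.05,hi,.29]); print('legs',len(Q),np.median(Q,0).round(4)); 
    Q=Q[Q[:,2]>.24]; print(len(Q),Q.mean(0).round(4),Q.max(0).round(4),Q.min(0).round(4))
E
```

```text
tcp chop [-0.0232  0.0802  0.2585] [0.85675738 0.38977359 0.17860225]
legs 1220 [-0.0046  0.0166  0.2032]
183 [1.00e-04 1.13e-02 2.65e-01] [0.0251 0.03   0.2824] [-0.0188 -0.0118  0.2401]
legs 2 [0.0178 0.1311 0.2806]
2 [0.0178 0.1311 0.2806] [0.0189 0.132  0.281 ] [0.0166 0.1302 0.2801]
```

View pics/c.png

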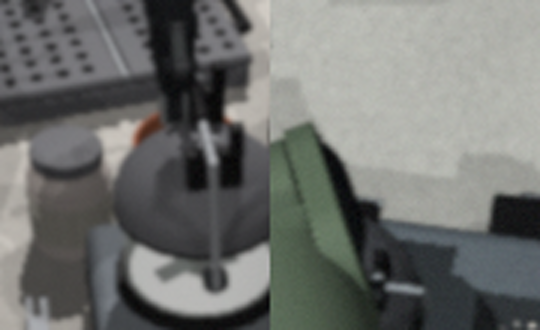

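The side view shows the bail leg now vertical, at crop (213,215), with the crossbar just in front of the notches. Next I push it over the nibs.

Request:
move_arm(
  series=[
    [[-0.4, 0, 0], [0, 0, 0], 0],
    [[-0.8, 0, 0], [0, 0, 0], 0],
    [[-1.1, 0, 0], [0, 0, 0], 0],
    [[-1.3, 0, 0], [0, 0, 0], 0],
    [[-1.5, 0, 0], [0, 0, 0], 0],
    [[-1.6, 0, 0], [0, 0, 0], 0],
    [[-1.6, 0, 0], [0, 0, 0], 0],
  ],
)

```text
clock: 4.45
position: [0.5586, 0.1565, 0.2587]
tool_rot: [3.142, -0.0, 2.994]
force: [-1.5, 1.3, 1.3]
grip_width: 0.0003
finger_force: 0.8
```

Request:
move_arm(
  series=[
    [[-0.1, 0, 0], [0, 0, 0], 0],
    [[-0.2, 0, 0], [0, 0, 0], 0],
    [[-0.3, 0, 0], [0, 0, 0], 0],
    [[-0.3, 0, 0], [0, 0, 0], 0],
  ],
)

```text
clock: 4.78
position: [0.5592, 0.1564, 0.2586]
tool_rot: [-3.141, -0.005, 2.995]
force: [-21.2, 2.1, 10.4]
grip_width: -0.0001
finger_force: 10.7
```

The force rose to 21 N against the end stop, with the bar within a millimetre of the expected home position. I'll back off to the front, then go over the dial.

Request:
move_arm(
  series=[
    [[0, 0, 0], [0, 0, 0], 0],
    [[3, 0, 0], [0, 0, 0], 0],
    [[6.5, 0, 0], [0, 0, 0], 0],
    [[6.5, -2, -3], [0, 0, 0], 10],
    [[6.5, -5, -4], [0, 0, -0.1], 30],
    [[6.5, -8, -4], [0, 0, -0.2], 60],
    [[6, -12, -4], [0, 0, -0.3], 60],
    [[5, -15, -4], [0, 0, -0.4], 60],
    [[4, -18, -3], [0, 0, -0.5], 60],
    [[2.5, -18, 0], [0, 0, -0.62], 60],
    [[2.5, -18, 3], [0, 0, -0.62], 60],
    [[2.5, -18, 6], [0, 0, -0.62], 60],
    [[2.5, -18, 7.5], [0, 0, -0.62], 60],
    [[2.5, -18, 7.5], [0, 0, -0.62], 60],
    [[2.5, -18, 7.5], [0, 0, -0.62], 60],
    [[2.5, -18, 7.5], [0, 0, -0.62], 60],
  ],
)

```text
clock: 6.12
position: [0.511, -0.0185, 0.185]
tool_rot: [-3.141, 0.001, -2.67]
force: [-0.8, 1.0, 1.3]
grip_width: 0.0509
finger_force: 0.0
```

```bash
python3 - <<'E'
from h import *
look('pics/d.png',sc=3,u=(180,300),v=(90,280))
s=bot.observe(); print('tcp',s['position'],s['tool_rot'],'chop',tochop(s['position']).round(4),s['force'],'q',np.round(s['qpos'],2),s['grip_width'])
Q=near([-.13,.05,.245],[.05,.11,.29]); print('sleeve',len(Q),np.median(Q,0).round(4),Q.min(0),Q.max(0))
Q=near([-.13,-.03,.23],[.05,.03,.29]); print('leg/bar',len(Q),np.median(Q,0).round(4))
Q=near([-.06,-.13,.105],[.0,-.07,.124]); print('dial bar',len(Q),Q.mean(0).round(4),cv2.minAreaRect(Q[:,:2].astype(np.float32)))
E
```

```text
tcp [ 0.51109381 -0.01840017  0.18518067] [-3.14068065e+00  2.12999869e-03 -2.66941707e+00] chop [-0.0285 -0.0995  0.1852] [ 1.1232099   0.31193979 -0.10329683] q [-0.16  0.4   0.1   1.95 -0.06  0.79  2.02] 0.0512876785427111
sleeve 130 [0.0103 0.0798 0.28  ] [0.00330935 0.05069074 0.27100333] [0.01900507 0.10993108 0.28832427]
leg/bar 61 [0.0102 0.0077 0.2752]
dial bar 150 [-0.0319 -0.1036  0.117 ] ((-0.03086194396018982, -0.10032754391431808), (0.05092223733663559, 0.015090552158653736), 34.901546478271484)
```

View pics/d.png

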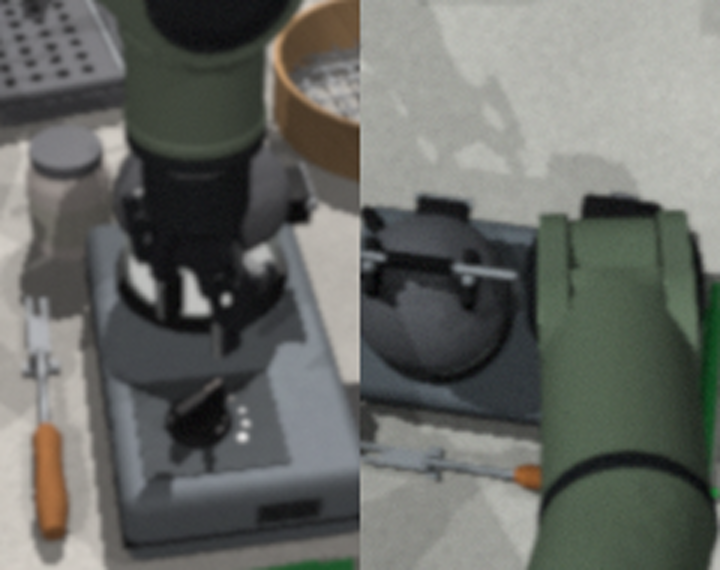

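The top view shows the crossbar lying in both rib notches, at crop (430,265); its measured centre is at x +10 mm, so it is home past the nib crest. In the side view the dial is at (197,415) with the white dots at (243,425), and the gripper is over it. I'll descend and grip.

Request:
move_arm(
  series=[
    [[0.2, 0, 2.5], [0, 0, 0], 60],
    [[0.2, 0, 5], [0, 0, 0], 60],
    [[0.2, 0, 7], [0, 0, 0], 60],
    [[0.2, 0, 8.1], [0, 0, 0], 60],
    [[0.2, 0, 8.1], [0, 0, 0], 60],
    [[0.2, 0, 8.1], [0, 0, 0], 0],
    [[0.2, 0, 8.1], [0, 0, 0], 0],
    [[0.2, 0, 8.1], [0, 0, 0], 0],
    [[0.2, 0, 8.1], [0, 0, 0], 0],
    [[0.2, 0, 8.1], [0, 0, 0], 0],
    [[0.2, 0, 8.1], [0, 0, 0], 0],
    [[0.2, 0, 8.1], [0, 0, 0], 0],
  ],
  squeeze=80,
)

```text
clock: 7.22
position: [0.5096, -0.0199, 0.1043]
tool_rot: [-3.14, 0.002, -2.67]
force: [-0.4, -3.7, 10.6]
grip_width: 0.0099
finger_force: 78.3
```

Request:
move_arm(
  series=[
    [[0, 0, 0], [0, 0, 0.1], 0],
    [[0, 0, 0], [0, 0, 0.2], 0],
    [[0, 0, 0], [0, 0, 0.3], 0],
    [[0, 0, 0], [0, 0, 0.4], 0],
    [[0, 0, 0], [0, 0, 0.5], 0],
    [[0, 0, 0], [0, 0, 0.6], 0],
    [[0, 0, 0], [0, 0, 0.7], 0],
    [[0, 0, 0], [0, 0, 0.8], 0],
    [[0, 0, 0], [0, 0, 0.9], 0],
    [[0, 0, 0], [0, 0, 1.0], 0],
    [[0, 0, 0], [0, 0, 1.1], 0],
    [[0, 0, 0], [0, 0, 1.17], 0],
    [[0, 0, 0], [0, 0, 1.2], 0],
    [[0, 0, 0], [0, 0, 1.2], 0],
    [[0, 0, 0], [0, 0, 1.2], 0],
  ],
)

```text
clock: 8.47
position: [0.5098, -0.0189, 0.1043]
tool_rot: [3.139, 0.002, 2.414]
force: [0.6, 0.4, 13.1]
grip_width: 0.01
finger_force: 78.7
```

```bash
python3 - <<'E'
from h import *
look('pics/e.png',sc=4,u=(195,290),v=(165,265))
s=bot.observe(); print('tcp',s['position'],s['tool_rot'],'chop',tochop(s['position']).round(4),s['force'],s['moment'],'q',np.round(s['qpos'],2),s['grip_width'])
print('bar dir from tool: turn',.62-.147-((s['tool_rot'][2]+np.pi)))
Q=near([-.062,-.132,.105],[.002,-.068,.123]); print('dial bar',len(Q),Q.mean(0).round(4),cv2.minAreaRect(Q[:,:2].astype(np.float32)))
Q=near([-.13,.05,.245],[.05,.11,.29]); print('sleeve',len(Q),np.median(Q,0).round(4))
E
```

```text
tcp [ 0.50984221 -0.01890945  0.10429185] [3.13877351e+00 1.60860676e-03 2.41427878e+00] chop [-0.0297 -0.1001  0.1043] [ 0.34040787  2.23111154 12.19274465] [0.41797184 0.00608721 0.19862437] q [-0.38  0.57  0.41  2.02 -0.38  0.62  1.13] 0.00996988013878496
bar dir from tool: turn -5.0828714369194925
dial bar 101 [-0.0271 -0.1097  0.1159] ((-0.030820589512586594, -0.10513601452112198), (0.025943534448742867, 0.04457547888159752), 85.00900268554688)
sleeve 130 [0.0101 0.0796 0.2804]
```

View pics/e.png

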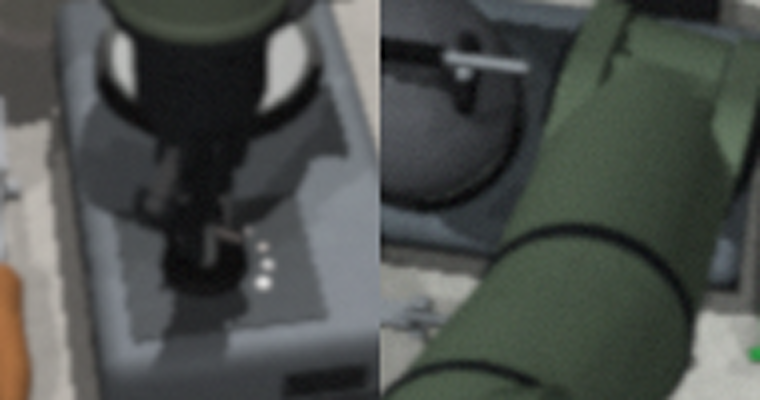

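The side view shows the fingers holding the dial at crop (205,255), with the pointer end turned toward the largest dot at (263,283). The bail is still in the notches in the top view. The tool has turned 1.200 rad and the opening hasn't changed. I'll check the bar's real angle against an overlay of its expected outline.

```bash
python3 - <<'E'
from h import *
im=cv2.imread('side.png'); u0,v0,k=232,208,10
c=im[v0:v0+40,u0:u0+38]; A=cv2.resize(c,None,fx=k,fy=k,interpolation=cv2.INTER_CUBIC); B=A.copy()
for t,col in [(1.0,(0,0,255)),(1.2,(0,255,0))]:
    a=.62-t; ax=np.array([np.cos(a),np.sin(a)]); ay=np.array([-ax[1],ax[0]])
    q=[np.r_[np.array([-.03,-.1])+ax*sx*.025+ay*sy*.006,.122] for sx,sy in [(1,1),(1,-1),(-1,-1),(-1,1)]]
    p=(proj('side',O+np.array(q)@C.T)-[u0,v0]+.5)*k
    cv2.polylines(B,[p.astype(int)],True,col,1); print(t,p.round())
cv2.imwrite('pics/f.png',np.hstack([A,B]))
E
```

```text
1.0 [[249. 139.]
 [238. 175.]
 [ 32. 141.]
 [ 44. 105.]]
1.2 [[248. 154.]
 [227. 188.]
 [ 34. 125.]
 [ 56.  92.]]
```

View pics/f.png

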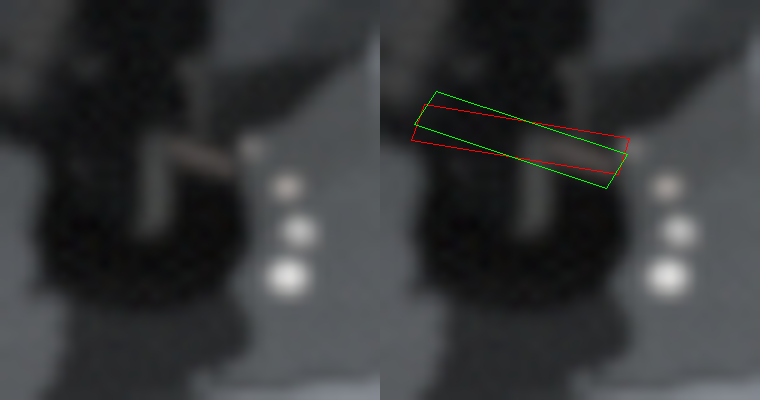

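Request:
move_arm(
  series=[
    [[0, 0, 0], [0, 0, 0], 0],
    [[0, 0, 0], [0, 0, 0], 0],
    [[0, 0, 0], [0, 0, 0], 0],
  ],
)

```text
clock: 8.82
position: [0.5099, -0.0189, 0.1043]
tool_rot: [3.139, 0.002, 2.414]
force: [0.2, 2.2, 12.0]
grip_width: 0.0103
finger_force: 78.7
```

The pointer line (crop (178,148) to (232,170)) lies on the green outline for 1.2 rad and clearly off the red one for 1.0 rad. The reading is steady, so I'm handing the job in.

```bash
python3 -c "
from workcell import bot
print(bot.job_done())"
```

```text
the job is handed in; nothing more can be done
None
```

I swung the bail over the lid until it was home behind the nibs, then turned the dial clockwise to the third click (about 1.2 rad) and handed the job in at about 9 s with the gripper still holding it there; no verdict came back.

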